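# Make up the water kit and the mould kit

### The job

Make up the two sampling kits from the stock that lies between and just behind the trays: in the blue tray the plate with pink agar and the sample tube, still standing on its teal cap; in the green tray the plate with cream agar, the box of slides and the black pen. Each thing goes flat on the tray floor inside the ribs moulded for it, plates lid up, and nothing may be knocked over on the way. The two colourless plates belong to neither kit: leave them where they are.

Things in the scene. Friction and masses are not known exactly. Their poses are not given: they have to be found in the camera images.
- tray_blue: Blue kit tray, fixed, 140 x 250 (y) mm, floor 4 thick, rim 16 high. Origin: centre of underside, z up. Nests (tray frame, mm; rib heights above floor): plate at (0,60): 4 curved ribs on the diagonals, 68 across inside, 7 high, 31 mm finger gaps toward +-x and +-y; tube at (0,-65): collar 49 across inside, 12 high. The seated tube may bar a gripper body lying along y over the plate nest.
- tray_green: Green kit tray, fixed, 190 x 250 (y) mm, floor 4 thick, rim 16 high. Origin: centre of underside, z up. Nests (tray frame, mm): plate at (30,65): ribs as in the blue tray; slide box at (30,-70): 4 corner brackets 10 high, inside 97 along x by 46, so box's long side along x; pen at (-55,0), along y: forked rests at y +-50, 9 high, 25 wide inside, end stops 151 apart; grip its middle across x.
- plate_pink: Round lidded petri dish of clear plastic, filled with pink agar, small handwriting on the lid; 55 mm across at the lid, 14 mm tall. The fingers close on it at about 50 mm across. Lies flat, lid up. Origin: centre of underside, z up.
- plate_cream: Round lidded petri dish of clear plastic, filled with cream (pale yellow) agar, small handwriting on the lid; 55 mm across at the lid, 14 mm tall. The fingers close on it at about 50 mm across. Lies flat, lid up. Origin: centre of underside, z up.
- plate_clear_1: Round lidded petri dish of clear plastic, filled with colourless agar, looking whitish: a spare, not to be moved, small handwriting on the lid; 55 mm across at the lid, 14 mm tall. The fingers close on it at about 50 mm across. Lies flat, lid up. Origin: centre of underside, z up.
- plate_clear_2: Round lidded petri dish of clear plastic, filled with colourless agar, looking whitish: the other spare, not to be moved, small handwriting on the lid; 55 mm across at the lid, 14 mm tall. The fingers close on it at about 50 mm across. Lies flat, lid up. Origin: centre of underside, z up.
- sample_tube: Clear 50 ml centrifuge tube standing upside down on its teal screw cap, 115 mm tall: cap 38 mm across and 15 high at the bottom, barrel 30 across above it, tapering at the very top. Grasp the barrel 50 to 85 mm above the bench. Origin: centre of the cap's underside, z up. Tall enough to touch the gripper's body when something low close beside it is picked.
- slides: Small closed cardboard box of microscope slides, white and blue, 33 (x) by 83 (y, long) by 29 (z) mm; its lid does not open. Lies flat; grasp across its 33 mm width. Origin: centre of the underside; z up. A wall shelf hangs over the back of the bench, its underside 0.57 m up, its front edge at x = 0.69 m: do not lift the tool higher than needed here.
- pen: Black felt pen with its cap on, 13 (x) by 135 (y, long) by 14 (z) mm, lying on the bench; does not roll. Grasp its middle across the 13 mm. Origin: middle of its length, on the underside; z up.
Mind the look-alikes: they are no part of the job. Leave any purple or red look-alike of the plate_pink alone.

How it is judged:
By the outcome, as a careful person would: the job done as asked, in the order asked, and still so for the second after the job is handed in, with the robot touching nothing.
It also fails if it takes over 120 s, if anything falls off the work surface, if the arm or the gripper's body presses on something with over 40 N, if the wrist force passes 120 N, or if a joint passes its speed limit or range.

### The arm

A 6-joint arm with a two-finger parallel gripper is mounted at the origin on a cart in front of the work surface, level with it; the furniture and walls round the work are solid. World frame = base frame: x ahead of the robot, y to its left, z up, the work surface at z = 0. Lengths are in m, angles in degrees, forces in N, time in s.
With the tool pointing down it reaches from about 0.4 to 0.825 m from the base axis. Payload 7 kg.
Tool frame: the origin (TCP) lies at the centre of the arm's flange, where the gripper is bolted on; the fingertips stand 173 mm ahead of it and the grasp point (between the pads) lies 155 mm ahead of it; z points along the fingers, y is the line along which they close (so a half turn about z gives the same grasp; the last joint's range is limited). The gripper opens to 85 mm and grips with 20 to 120 N. Pads are 22 mm wide; open, the fingers measure 114 mm over their backs; the gripper's body (76 mm by 85 mm) begins 54 mm behind the grasp point. The pads swing forward as they close: fully open they stand 13 mm farther back than shut.
Start: joints at [-49.441, 20.546, 0.682, 0, -70.136, -16.507], TCP at [0.275, -0.616, 0.405] pointing down, gripper open.
Joint ranges: [-176.03, 176.03], [-82.01, 121.73], [-58.28, 71.71], [-173.87, 95.51], [-174.79, -0.11], [-173.66, 173.66]. Speed limits (degrees/s): [136.94, 136.94, 172.46, 180, 180, 180].

### API

Orientations are given as [roll, pitch, yaw] about the fixed x, y, z axes, in that order (R = Rz(yaw) Ry(pitch) Rx(roll)).
In Python, from rig import ctrl gives the robot as it stands. The module is installed in compiled form; this text tells all that it offers. Calls block until the motion is done:
- ctrl.move_to(position, orientation): joint-space move of the TCP to a pose.
- ctrl.move_l(position, ori=None, velocity=0.15, guard=None): straight line of the TCP; ori=None keeps the orientation; velocity is the mean speed in m/s. With guard (N) it stops when the force on the tool has changed by that much, and returns True; else False.
- ctrl.movej(angles): joint-space move.
- ctrl.set_gripper(opening): opening from 0.0 (shut) to 1.0 (fully open); the grip force is fixed at half the most; returns when the fingers have stopped.
- ctrl.hold(seconds).
- ctrl.solve_ik(position, orientation): joint angles nearest the present ones, or None.
- ctrl.state(): the state.
- ctrl.read_camera(name): name is "scene" or "top" or "wrist"; returns a dict with "img" (480x640x3 uint8, red, green, blue), "range_z" (480x640 float32, m along the optical axis (not along the pixel's ray), 0 where there is no reading), "fx", "fy", "cx", "cy" (pixels), "cam_to_world" (4x4, takes a point from camera to world coordinates). Camera axes: x right, y up, looking along -z (the intrinsics and any distortion apply to the point x, -y, -z); pixel columns grow to the right and rows downward; lengths in m; the calibration is good to about 2 mm. The wrist camera is an equidistant fisheye: a pixel r from the principal point sees the ray r / f radians off the axis. A picture is of the moment at which its call begins.
A pose or a line that the arm cannot do raises ctrl.Unreachable and nothing moves.
- ctrl.sign_off(): hands the job in; it is judged then, once.
The state is a dict: "t": time; "joints": joint angles; "joint_velocities": joint speeds; "effort": joint torques, N m; "position": TCP position; "ee_rot": TCP orientation; "wrist_force": force on the tool from outside, world axes, zero at the start; "wrist_torque": the same for the moment, N m; "gripper_width": opening from 0.0 (shut) to 1.0 (fully open); "finger_force": force on a finger pad.
Only numpy, scipy, OpenCV 4.12 (cv2) and the standard library are available. Lean on these libraries where they do the work, as an engineer would, in place of code of your own. Each camera call takes 0.05 s, during which the arm holds its last target. There are 200 camera calls.

## Working session

There is one attempt and no reset: what is moved stays moved. The work goes in short steps, each a Python script; the robot and the scene stay as the last script left them, time stands still between calls to the robot, and variables do not carry over. Pictures are saved under pics/ and viewed, at most 14 in all, crops included, and the job is handed in when it is done.

```bash
mkdir -p pics; ls
python3 - <<'E'
from rig import ctrl
import cv2,pickle,numpy as np
for n in("top","scene"):
    c=ctrl.read_camera(n); pickle.dump(c,open(f"{n}0.pkl","wb"))
    cv2.imwrite(f"pics/{n}0.png",c["img"][:,:,::-1])
    print(n,c["fx"],c["fy"],c["cx"],c["cy"],{k:v for k,v in c.items() if k not in("img","range_z","fx","fy","cx","cy")},(c["range_z"]>0).mean())
print(ctrl.state())
E
```

```text
pics
top 444.3654339517712 444.3654339517712 313.78129812176 241.12219589775864 {'cam_to_world': array([[-0.00685035,  0.99883059, -0.04785948,  0.47747887],
       [-0.99994449, -0.00645909,  0.008325  ,  0.01285285],
       [ 0.00800613,  0.04791385,  0.99881939,  0.93850465],
       [ 0.        ,  0.        ,  0.        ,  1.        ]])} 0.9960123697916666
scene 497.30478307762957 497.30478307762957 321.2421148798621 243.9708860561487 {'cam_to_world': array([[-0.87352398,  0.33578385, -0.35242739,  0.14172471],
       [-0.48655069, -0.62454957,  0.6109061 ,  0.64234236],
       [-0.01497597,  0.70511492,  0.70893489,  0.74790143],
       [ 0.        ,  0.        ,  0.        ,  1.        ]])} 0.99607421875
{'t': 0.1, 'joints': array([-4.94426939e+01,  2.05877583e+01,  6.39613826e-01, -1.66257988e-02,
       -7.01343848e+01, -1.65080157e+01]), 'joint_velocities': array([ 0.05913688, -0.06612365, -0.02224825,  0.03020582,  0.03870962,
        0.05557249]), 'effort': array([-2.30098936e-03, -5.84763300e+01,  2.94109726e+01,  6.95459470e+00,
       -3.20510662e-03,  2.85234040e-05]), 'position': array([ 0.27502159, -0.616256  ,  0.40386033]), 'ee_rot': array([ 1.79916431e+02, -8.46676166e-03, -1.55956364e+02]), 'wrist_force': array([ 0.00154098,  0.08260604, -0.03396763]), 'wrist_torque': array([ 0.02928637, -0.02616972, -0.01073608]), 'finger_force': 0.0, 'gripper_width': 0.9972935671021084}
```

View pics/top0.png

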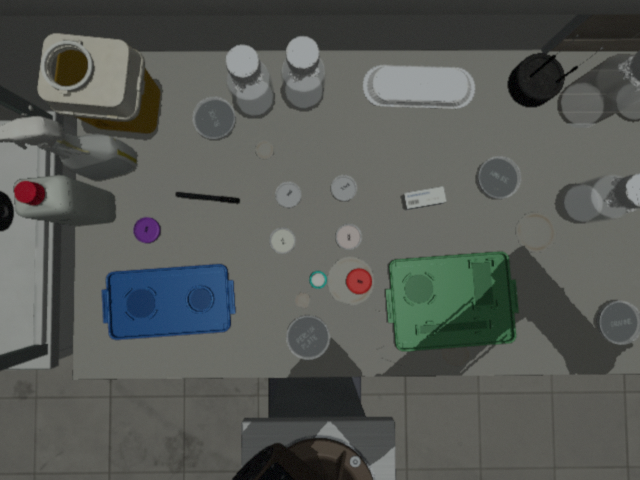

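View pics/scene0.png

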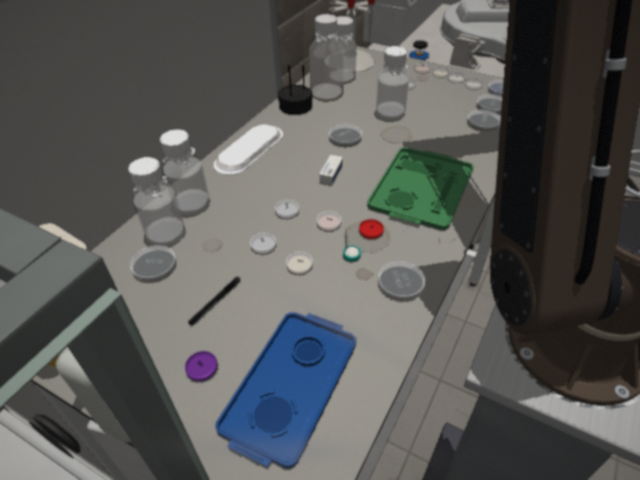

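The top view (up = +x, left = +y) shows these positions:

| Thing | Pixel position (top view) |
|---|---|
| Blue tray | (170,301) |
| Green tray | (452,300) |
| Pink plate | (348,237) |
| Cream plate | (282,240) |
| Clear plates | (288,194) and (344,188) |
| Red decoy | (359,281) |
| Purple decoy | (147,230) |
| Slide box | (424,197) |
| Pen | (207,196) |
| Teal ring, probably the tube | (318,280) |

The scene view agrees: teal ring at (352,254), pink at (329,220), cream at (299,263).

```bash
cat > h.py <<'E'
import numpy as np,cv2,pickle
def ray(c,uv,z):
    uv=np.atleast_2d(np.asarray(uv,float)); T=c["cam_to_world"]
    d=np.c_[(uv[:,0]-c["cx"])/c["fx"],-(uv[:,1]-c["cy"])/c["fy"],-np.ones(len(uv))]@T[:3,:3].T
    return T[:3,3]+d*((z-T[2,3])/d[:,2])[:,None]
def blobs(m,roi=None,amin=40):
    m=m.astype(np.uint8)
    if roi: k=np.zeros_like(m);x0,y0,x1,y1=roi;k[y0:y1,x0:x1]=1;m=m*k
    cs,_=cv2.findContours(m,cv2.RETR_EXTERNAL,cv2.CHAIN_APPROX_NONE)
    return sorted([q[:,0,:] for q in cs if cv2.contourArea(q)>amin],key=lambda q:-cv2.contourArea(q.reshape(-1,1,2)))
E
python3 - <<'E'
from h import *
np.set_printoptions(precision=4,suppress=True)
c=pickle.load(open("top0.pkl","rb")); im=c["img"].astype(int); hsv=cv2.cvtColor(c["img"],cv2.COLOR_RGB2HSV); H,S,V=[hsv[:,:,i].astype(int) for i in range(3)]
def depthpt(u,v):
    z=c["range_z"][v,u]; T=c["cam_to_world"]
    return (T@np.array([(u-c["cx"])/c["fx"]*z,-(v-c["cy"])/c["fy"]*z,-z,1]))[:3]
def rect(q,z):
    p=ray(c,q,z)[:,:2].astype(np.float32); return cv2.minAreaRect(p*1000)
k=np.ones((13,13),np.uint8)
for n,roi,hl,hh in(("blue",(80,250,260,350),95,125),("green",(370,240,530,360),50,80)):
    m=((H>hl)&(H<hh)&(S>90)).astype(np.uint8)
    for o in (0,1):
        mm=cv2.morphologyEx(m,cv2.MORPH_CLOSE,np.ones((9,9)))
        if o: mm=cv2.morphologyEx(mm,cv2.MORPH_OPEN,np.ones((55,9),np.uint8))
        print(n,o,rect(blobs(mm,roi)[0],.016))
def plate(n,roi,cond):
    b=blobs(cond,roi)[0]; (u,v),r=cv2.minEnclosingCircle(b.reshape(-1,1,2).astype(np.float32)); e=cv2.fitEllipse(b.reshape(-1,1,2))
    print(n,e[0],e[1],ray(c,e[0],.014)[0], (u,v),r, depthpt(int(u),int(v)))
for n,u,v in(("pink",348,237),("cream",282,240),("c1",288,194),("c2",344,188),("red",359,281)):
    print(n,hsv[v+8,u+4]); plate(n,(u-22,v-22,u+22,v+22),V>130 if n!="red" else S>120)
print("bench",hsv[215,315])
plate("teal",(300,262,336,298),(H>75)&(H<100)&(S>80))
for p in((318,280),(318,272),(310,270),(316,262)): print(p,depthpt(*p))
print("box",b:=rect(blobs(V>150,(395,180,455,215))[0],.029))
print("pen",rect(blobs(V<60,(165,180,250,212))[0],.010), depthpt(207,197))
print("boxd",depthpt(424,197))
big=np.hstack([cv2.resize(c["img"][170:310,270:470],None,fx=4,fy=4,interpolation=2)]); cv2.imwrite("pics/crop.png",np.clip(big[:,:,::-1]*1.4,0,255).astype(np.uint8))
E
```

```text
blue 0 ((399.6598815917969, 305.9532470703125), (139.77500915527344, 271.7508239746094), 3.6965527534484863)
blue 1 ((399.6230163574219, 306.5240173339844), (139.77500915527344, 250.50672912597656), 3.6965527534484863)
green 0 ((396.4918212890625, -281.8251953125), (188.45306396484375, 265.78179931640625), 4.093623638153076)
green 1 ((398.1456298828125, -309.2740478515625), (201.15423583984375, 197.9222412109375), 89.52018737792969)
pink [ 13  15 149]
pink (348.1155090332031, 236.69271850585938) (22.1356143951416, 22.572298049926758) [ 0.5306 -0.0665  0.014 ] (348.60809326171875, 236.18919372558594) 12.095464706420898 [ 0.5321 -0.0664  0.013 ]
cream [ 40  15 150]
cream (282.3940124511719, 240.4540557861328) (22.2691650390625, 22.916208267211914) [0.5236 0.0705 0.014 ] (282.6311340332031, 240.51638793945312) 11.90035629272461 [0.5245 0.0713 0.0146]
c1 [ 83   8 133]
c1 (288.1623840332031, 195.24099731445312) (20.190914154052734, 20.459253311157227) [0.6182 0.0581 0.014 ] (288.3529357910156, 195.38235473632812) 10.910443305969238 [0.6192 0.0586 0.0109]
c2 [ 90   6 133]
c2 (343.109649658
[... 310 characters left out ...]
69354248046875, 280.8387145996094) 12.87633991241455 [ 0.4404 -0.086   0.0152]
bench [ 30  10 107]
teal (317.6841735839844, 279.44732666015625) (17.026966094970703, 17.25164031982422) [ 0.4421 -0.0024  0.014 ] (317.78570556640625, 279.4285583496094) 8.957210540771484 [ 0.443 -0.001  0.012]
(318, 280) [ 0.4408 -0.0031  0.0104]
(318, 272) [ 0.4576 -0.0031  0.0163]
(310, 270) [0.4616 0.0134 0.0016]
(316, 262) [ 0.4783  0.0006 -0.0024]
box ((610.8610229492188, -225.00595092773438), (29.33391761779785, 79.31881713867188), 9.487920761108398)
pen ((615.7511596679688, 227.489501953125), (133.63351440429688, 11.774622917175293), 83.56124114990234) [0.6161 0.2285 0.0099]
boxd [ 0.6103 -0.2219  0.0322]
```

View pics/crop.png

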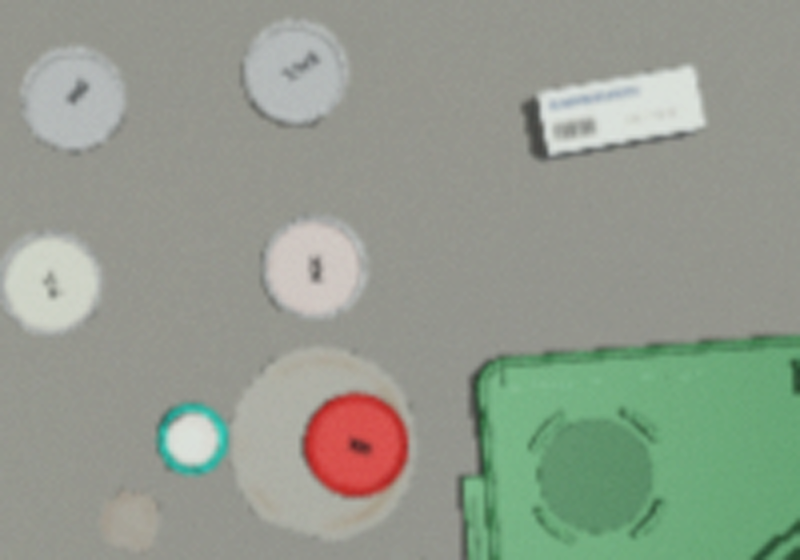

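The crop confirms the layout. The teal ring with the white centre at (193,438) is the tube seen from above, the red lid at (357,445) is the decoy, and the pink and cream plates are at (315,267) and (52,283). I still need a better fit for the green tray, where a shadow cut into the mask. I'll do that and start on the pink plate.

```bash
cat >> h.py <<'E'
from rig import ctrl
def pose(p,q):  # closing direction angle q (deg, mod 180) -> orientation nearest in last joint
    best=None
    for s in(0,180):
        yaw=(q+90+s+180)%360-180
        j=ctrl.solve_ik(list(p),[180,0,yaw])
        if j is not None and (best is None or abs(j[5])<best[0]): best=(abs(j[5]),[180,0,yaw])
    return best[1]
def over(x,y,q,z):
    o=pose((x,y,z),q); ctrl.move_to([x,y,z],o); return o
def st(): 
    s=ctrl.state(); return "t%.1f pos %s F %s g %.3f ff %.1f"%(s["t"],np.round(s["position"],4),np.round(s["wrist_force"],1),s["gripper_width"],s["finger_force"])
E
python3 - <<'E'
from h import *
c=pickle.load(open("top0.pkl","rb")); hsv=cv2.cvtColor(c["img"],cv2.COLOR_RGB2HSV); H,S,V=[hsv[:,:,i].astype(int) for i in range(3)]
m=((H>45)&(H<85)&(S>50)).astype(np.uint8); m=cv2.morphologyEx(m,cv2.MORPH_CLOSE,np.ones((15,15)))
for o in(0,1):
    mm=cv2.morphologyEx(m,cv2.MORPH_OPEN,np.ones((65,9),np.uint8)) if o else m
    p=ray(c,blobs(mm,(370,240,530,360))[0],.016)[:,:2].astype(np.float32)*1000; print(cv2.minAreaRect(p))
g=c["img"][240:360,80:530]; g=np.clip(cv2.resize(g,None,fx=1.77,fy=1.77,interpolation=2)[:,:,::-1]*1.8,0,255)
g=np.vstack([cv2.resize(c["img"][255:345,95:245],(800,480),interpolation=2)]); 
a=cv2.resize(c["img"][250:345,95:245],(600,380)); b=cv2.resize(c["img"][245:355,380:530],(600,440))
# nest colour blobs
for n,roi,T in(("bp",(118,280,166,325),0),("bt",(180,278,224,320),0),("gp",(395,268,440,312),0)):
    q=V[roi[1]:roi[3],roi[0]:roi[2]]; t=cv2.threshold(q.astype(np.uint8),0,255,cv2.THRESH_OTSU)[0]
    bb=blobs(V<t,roi); e=cv2.fitEllipse(bb[0].reshape(-1,1,2)); print(n,t,e[:2],ray(c,e[0],.006)[0])
o=over(.5306,-.0665,90,.36); print(o,st()); ctrl.set_gripper(.82)
w=ctrl.read_camera("wrist"); cv2.imwrite("pics/w1.png",w["img"][:,:,::-1]); pickle.dump(w,open("w1.pkl","wb")); print(w["fx"],w["cam_to_world"])
E
```

```text
((396.0333251953125, -279.47662353515625), (191.15432739257812, 272.61865234375), 3.9970602989196777)
((396.2286682128906, -280.199951171875), (190.96719360351562, 251.56170654296875), 3.8592982292175293)
bp 101.0 ((139.08860778808594, 303.1831970214844), (29.473613739013672, 31.250185012817383)) [0.39524811 0.36941737 0.006     ]
bt 109.0 ((200.49705505371094, 298.8980407714844), (24.79694938659668, 28.078861236572266)) [0.40316217 0.24196321 0.006     ]
gp 114.0 ((419.3918151855469, 287.6411437988281), (29.818334579467773, 34.094215393066406)) [ 0.42318852 -0.21545077  0.006     ]
[180, 0, 0] t2.3 pos [ 0.5307 -0.067   0.36  ] F [ 0.6  0.9 -1.2] g 1.000 ff 0.0
371.64829954431775 [[-1.49878593e-03  9.57464244e-01  2.88548046e-01  6.05417067e-01]
 [-9.99998658e-01 -1.62576846e-03  2.00421548e-04 -6.79701558e-02]
 [ 6.61008779e-04 -2.88547359e-01  9.57465396e-01  3.28024633e-01]
 [ 0.00000000e+00  0.00000000e+00  0.00000000e+00  1.00000000e+00]]
```

View pics/w1.png

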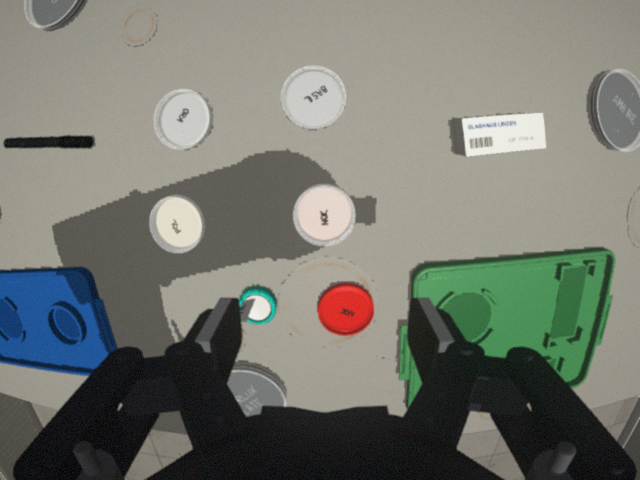

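The wrist view shows the pink plate at (324,214) between the fingers. The tube at (258,307) and red decoy at (346,308) are clear of the descent line. The tray fits agree with the nest blobs to within 3 mm, so I'll pick up the pink plate now.

```bash
cat >> h.py <<'E'
def tray(n,x,y):
    cx,cy,a={"blue":(.3996,.3068,3.7),"green":(.3966,-.2806,3.9)}[n]; a=np.deg2rad(a)
    return cx+(x*np.cos(a)-y*np.sin(a))/1000, cy+(x*np.sin(a)+y*np.cos(a))/1000
def down(x,y,z,guard=6,v=.04): # returns hit
    ctrl.hold(.2); h=ctrl.move_l([x,y,z],velocity=v,guard=guard); print("down hit",h,st()); return h
E
python3 - <<'E'
from h import *
x,y=.5306,-.0665
ctrl.move_l([x,y,.20],velocity=.25); down(x,y,.166,5,.03)
z=ctrl.state()["position"][2]; ctrl.move_l([x,y,z+.003],velocity=.05); print(st())
ctrl.set_gripper(0); print("grip",st())
ctrl.move_l([x,y,.33],velocity=.2); print(st())
w=ctrl.read_camera("wrist"); cv2.imwrite("pics/w2.png",w["img"][:,:,::-1])
E
```

```text
down hit False t4.9 pos [ 0.5307 -0.0665  0.1662] F [-0.7 -0.4 -1.2] g 0.821 ff 0.0
t5.2 pos [ 0.5308 -0.0665  0.1696] F [-0.4  0.1 -0.7] g 0.817 ff 0.0
grip t5.5 pos [ 0.5314 -0.0666  0.171 ] F [-1.7 -1.7 17.2] g 0.550 ff 66.5
t6.4 pos [ 0.53   -0.0665  0.3287] F [ 0.6 -0.3 -0.3] g 0.551 ff 61.6
```

View pics/w2.png

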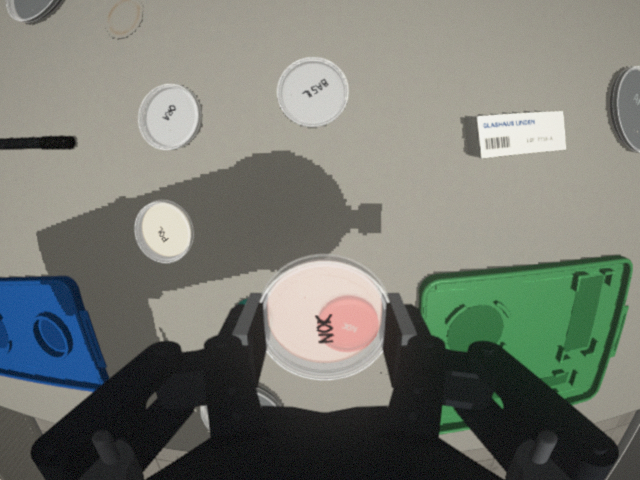

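The pink plate is held level between the pads at (325,317), with the width at 0.55. Next I'll place it, closing along the tray's x, then pick the tube.

Run:
```python
from h import *
x,y=tray("blue",0,61)
over(x,y,3.7,.33); print(st())
ctrl.move_l([x,y,.2],velocity=.2); down(x,y,.175,6,.03); print(st())
ctrl.set_gripper(.78); ctrl.hold(.2); ctrl.move_l([x,y,.33],velocity=.2); print(st())
x,y=.442,-.002
ctrl.move_to([.42,.15,.4],pose((.42,.15,.4),90)); ctrl.set_gripper(1.0)
c=ctrl.read_camera("top"); pickle.dump(c,open("top1.pkl","wb")); s=ctrl.read_camera("scene"); pickle.dump(s,open("scene1.pkl","wb"))
a=cv2.resize(c["img"][220:340,95:335],(800,400),interpolation=2); cv2.imwrite("pics/t1.png",a[:,:,::-1])
a=cv2.resize(s["img"][190:480,190:430],None,fx=2,fy=2,interpolation=2); cv2.imwrite("pics/s1.png",a[:,:,::-1])
```

```text
t8.5 pos [0.3959 0.3674 0.3298] F [ 0.1  0.1 -0.5] g 0.554 ff 61.6
down hit True t10.3 pos [0.3956 0.3675 0.1751] F [-1.9 -0.7  4.9] g 0.550 ff 65.0
t10.3 pos [0.3956 0.3675 0.1751] F [-1.9 -0.7  4.9] g 0.550 ff 65.0
t11.8 pos [0.3954 0.3672 0.3289] F [ 0.  -0.1 -0.7] g 0.778 ff 0.0
```

View pics/s1.png

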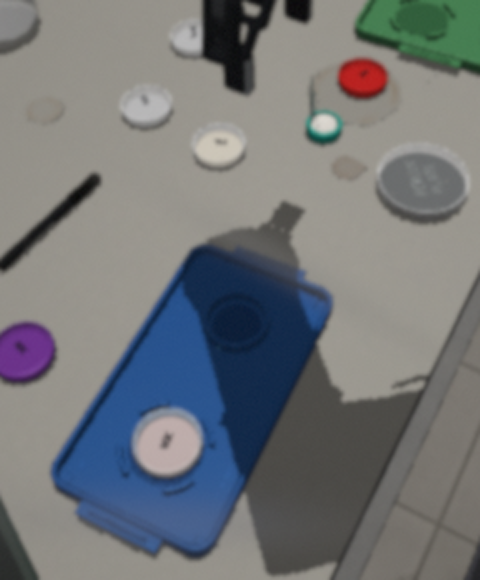

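The pink plate sits centred in its ribs at (168,443) and the decoys haven't moved. The clear barrel isn't visible above the teal cap at (323,127), so I'll look from the side before grasping.

Run:
```python
from h import *
s=pickle.load(open("scene1.pkl","rb")); w=pickle.load(open("w1.pkl","rb"))
a=cv2.resize(s["img"][205:285,310:410],(500,400),interpolation=2); b=cv2.resize(w["img"][260:350,215:300],(378,400),interpolation=2)
im=np.hstack([a,b])[:,:,::-1]; im=im[:,:800]
im=np.clip(im*1.5,0,255).astype(np.uint8); cv2.imwrite("pics/tube.png",im)
# hue scan of teal anywhere
for n in("top1","scene1"):
    c=pickle.load(open(n+".pkl","rb")); h=cv2.cvtColor(c["img"],cv2.COLOR_RGB2HSV)
    m=(h[:,:,0]>82)&(h[:,:,0]<96)&(h[:,:,1]>90); print(n,[(q.mean(0).round(),len(q)) for q in blobs(m,amin=8)])
```

```text
top1 [(array([318., 279.]), 48)]
scene1 [(array([352., 255.]), 55)]
```

View pics/tube.png

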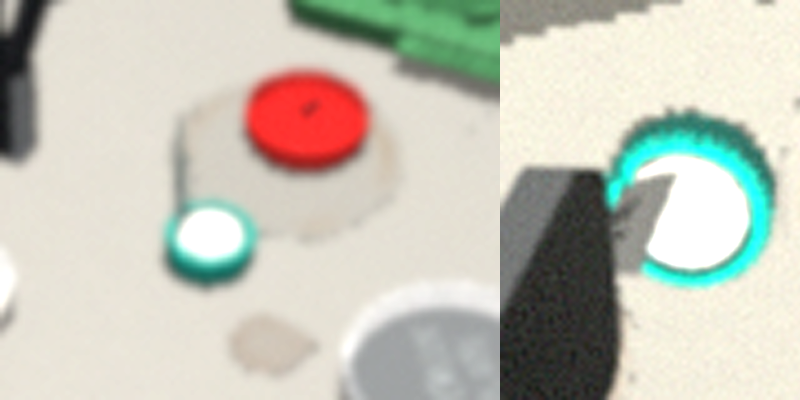

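The cap at (211,240) sits below a faint vertical edge at x≈180, which is the side of a clear barrel. It's also the only teal thing in either view, so this is the tube. I'll cross-check its position from the scene camera, then pick and place it.

Run:
```python
from h import *
P=[]
for n,roi in(("top1",(300,262,336,298)),("scene1",(330,235,375,275))):
    c=pickle.load(open(n+".pkl","rb")); h=cv2.cvtColor(c["img"],cv2.COLOR_RGB2HSV)
    m=(h[:,:,1]<40)&(h[:,:,2]>135)   # white disc inside the ring
    b=blobs(m,roi,20)[0]; e=cv2.fitEllipse(b.reshape(-1,1,2)); p=ray(c,e[0],.015)[0]; print(n,e[:2],p); P.append(p)
x,y=np.mean(P,0)[:2]; print(x,y)
if np.linalg.norm(P[0]-P[1])<.006:
    over(x,y,90,.40); ctrl.move_l([x,y,.33],velocity=.2); down(x,y,.230,4,.06)
    ctrl.set_gripper(.45); print(st()); ctrl.set_gripper(0); print("grip",st())
    ctrl.move_l([x,y,.26],velocity=.08); ctrl.move_l([x,y,.31],velocity=.15); print(st())
    w=ctrl.read_camera("wrist"); cv2.imwrite("pics/w3.png",w["img"][:,:,::-1])
```

```text
top1 ((317.59063720703125, 279.3607177734375), (11.32154369354248, 11.867215156555176)) [ 0.44234759 -0.00219511  0.015     ]
scene1 ((350.90362548828125, 255.79331970214844), (41.01347351074219, 51.36164855957031)) [0.43660765 0.01183466 0.015     ]
0.4394776186847472 0.0048197719535849745
```

The check stopped the pick because the scene mask had taken in the whole region. I'll tighten the threshold.

Run:
```python
from h import *
P=[]
for n,roi,t in(("top1",(300,262,336,298),135),("scene1",(338,242,366,270),None)):
    c=pickle.load(open(n+".pkl","rb")); h=cv2.cvtColor(c["img"],cv2.COLOR_RGB2HSV)
    if t is None: t=h[240:262,343:362,2].max()-30; print(t)
    b=blobs((h[:,:,1]<40)&(h[:,:,2]>t),roi,20)[0]; e=cv2.fitEllipse(b.reshape(-1,1,2)); p=ray(c,e[0],.015)[0]; print(n,e[:2],p); P.append(p)
x,y=np.mean(P,0)[:2]; print(x,y)
if np.linalg.norm(P[0]-P[1])<.006:
    over(x,y,90,.40); ctrl.move_l([x,y,.33],velocity=.2); down(x,y,.230,4,.06)
    ctrl.set_gripper(.45); print(st()); ctrl.set_gripper(0); print("grip",st())
    ctrl.move_l([x,y,.26],velocity=.08); ctrl.move_l([x,y,.31],velocity=.15); print(st())
    w=ctrl.read_camera("wrist"); cv2.imwrite("pics/w3.png",w["img"][:,:,::-1])
```

```text
top1 ((317.59063720703125, 279.3607177734375), (11.32154369354248, 11.867215156555176)) [ 0.44234759 -0.00219511  0.015     ]
189
scene1 ((351.85382080078125, 251.4532470703125), (7.352909088134766, 9.762907981872559)) [ 4.40397794e-01 -1.59555044e-05  1.50000000e-02]
0.44137268980905153 -0.0011055337281855463
down hit False t17.0 pos [ 0.4415 -0.0011  0.2303] F [-0.  -0.1  0. ] g 0.997 ff 0.0
t17.5 pos [ 0.4414 -0.0011  0.23  ] F [0.2 0.6 0.5] g 0.450 ff 0.0
grip t17.8 pos [ 0.4415 -0.0011  0.2302] F [-1.  -0.8  2.4] g 0.326 ff 58.9
t18.8 pos [ 0.4411 -0.0012  0.3096] F [-0.   0.4 -0.8] g 0.326 ff 59.0
```

View pics/w3.png

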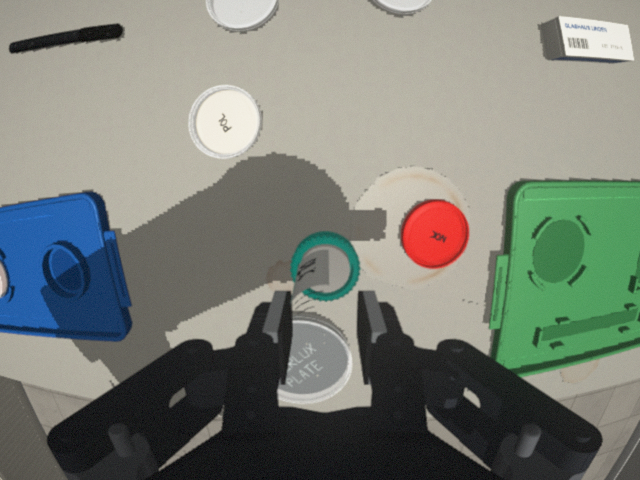

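The tube is held upright: width 0.326 and the cap centred at (325,266). I'll seat it in the collar, then go on to the cream plate.

Run:
```python
from h import *
x,y=tray("blue",0,-65)
ctrl.move_l([x,y,.31],pose((x,y,.31),93.7),velocity=.2); print(st())
ctrl.move_l([x,y,.255],velocity=.15); h=down(x,y,.2325,6,.03)
ctrl.set_gripper(.5); print(st()); ctrl.set_gripper(.75); ctrl.hold(.2); ctrl.move_l([x,y,.36],velocity=.2)
x,y=.5238,.0708
over(x,y,90,.36); ctrl.set_gripper(.82); print(st())
s=ctrl.read_camera("scene"); a=cv2.resize(s["img"][280:480,200:400],(600,600),interpolation=2); cv2.imwrite("pics/s2.png",a[:,:,::-1])
w=ctrl.read_camera("wrist"); pickle.dump(w,open("w4.pkl","wb")); cv2.imwrite("pics/w4.png",w["img"][:,:,::-1])
```

```text
t20.2 pos [0.4038 0.2411 0.3099] F [-0.7  0.9 -0.4] g 0.326 ff 59.0
down hit True t21.6 pos [0.4039 0.2419 0.2341] F [-0.3 -0.9  5.3] g 0.324 ff 59.7
t21.9 pos [0.4035 0.2415 0.2336] F [-0.5 -0.7 -0.2] g 0.502 ff 0.0
t24.3 pos [0.5235 0.0717 0.36  ] F [-0.5  0.3  0. ] g 0.826 ff 0.0
```

View pics/s2.png

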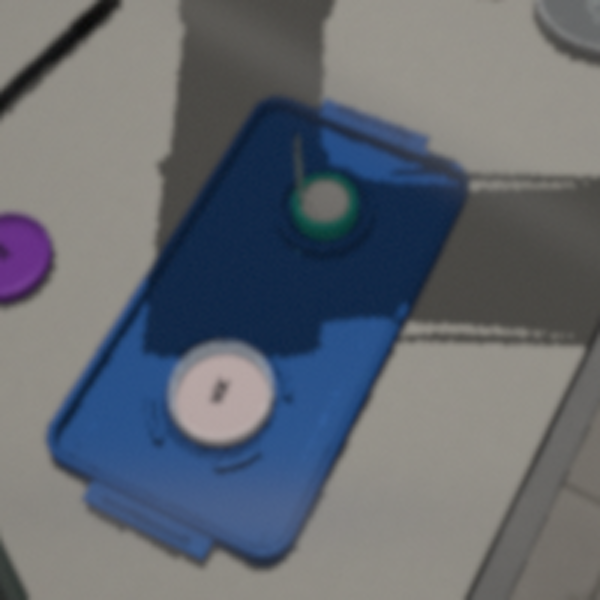

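The tube stands in the collar at (325,200), seated at the expected height, and the pink plate is still in place. Next I'll do the cream plate and the slide box.

Run:
```python
from h import *
x,y=.5238,.0708
ctrl.move_l([x,y,.20],velocity=.25); down(x,y,.173,5,.04)
ctrl.set_gripper(0); print("grip",st()); z=ctrl.state()["position"][2]
ctrl.move_l([x,y,.33],velocity=.2); print(st())
x,y=tray("green",30,64)
over(x,y,93.9,.33); ctrl.move_l([x,y,.2],velocity=.2); down(x,y,z+.004,6,.03)
ctrl.set_gripper(.78); ctrl.hold(.2); ctrl.move_l([x,y,.33],velocity=.2); print(st())
x,y=.611,-.2245
over(x,y,9.5,.30); print(st())
w=ctrl.read_camera("wrist"); pickle.dump(w,open("w5.pkl","wb")); cv2.imwrite("pics/w5.png",w["img"][:,:,::-1])
```

```text
down hit False t26.2 pos [0.5239 0.0709 0.173 ] F [-0.5 -0.6  0. ] g 0.820 ff 0.0
grip t26.6 pos [0.5239 0.0709 0.1739] F [-2.1  0.2  7.9] g 0.557 ff 60.7
t27.5 pos [0.5233 0.0706 0.3289] F [-0.7  0.2 -0.6] g 0.557 ff 61.5
down hit True t31.3 pos [ 0.422  -0.2147  0.1779] F [-0.8 -0.2  5.8] g 0.548 ff 62.0
t32.8 pos [ 0.4217 -0.2146  0.329 ] F [-0.1  0.1 -1.1] g 0.781 ff 0.0
t34.2 pos [ 0.6107 -0.2245  0.2994] F [ 0.3 -0.8  0.7] g 0.780 ff 0.0
```

View pics/w5.png

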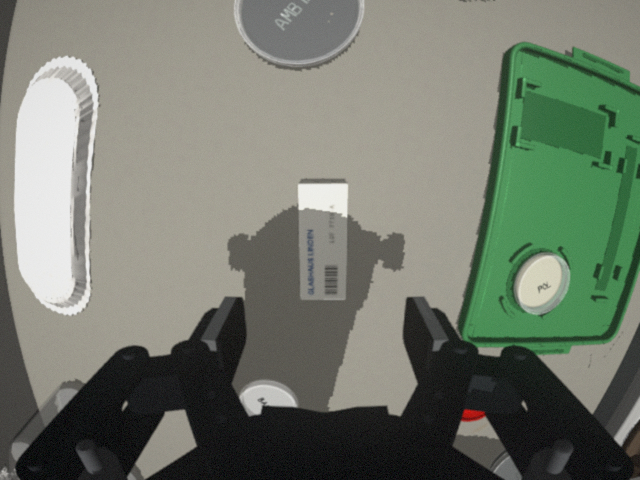

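The cream plate sits in its nest at (542,283), and the box at (323,240) is square between the fingers. Next I'll pick and place the slide box, then pick the pen.

Run:
```python
from h import *
x,y=.611,-.2245
ctrl.move_l([x,y,.21],velocity=.25); down(x,y,.178,5,.04)
ctrl.set_gripper(0); print("grip",st()); z=ctrl.state()["position"][2]
ctrl.move_l([x,y,.27],velocity=.2); print(st())
x,y=tray("green",30,-70)
over(x,y,93.9,.27); ctrl.move_l([x,y,.21],velocity=.2); down(x,y,z+.003,6,.03)
ctrl.set_gripper(.6); ctrl.hold(.2); print(st()); ctrl.move_l([x,y,.33],velocity=.2)
x,y=.6155,.228
ctrl.move_to([.5,0,.36],pose((.5,0,.36),0)); over(x,y,-6.4,.30); print(st())
s=ctrl.read_camera("top"); a=cv2.resize(s["img"][235:365,370:530],(640,520),interpolation=2); cv2.imwrite("pics/t2.png",a[:,:,::-1])
w=ctrl.read_camera("wrist"); pickle.dump(w,open("w6.pkl","wb")); cv2.imwrite("pics/w6.png",w["img"][:,:,::-1])
```

```text
down hit False t36.0 pos [ 0.6111 -0.2245  0.1782] F [ 0.4 -1.  -0.7] g 0.775 ff 0.0
grip t36.4 pos [ 0.6112 -0.2245  0.1785] F [-1.3  0.8  3.1] g 0.370 ff 60.8
t37.0 pos [ 0.6106 -0.2244  0.27  ] F [-0.6  0.1 -1.6] g 0.369 ff 60.2
down hit True t39.7 pos [ 0.4312 -0.3483  0.1825] F [-0.2  1.   4.9] g 0.366 ff 60.8
t40.3 pos [ 0.4307 -0.3481  0.1819] F [-0.1 -0.2 -0.3] g 0.601 ff 0.0
t43.5 pos [0.6154 0.2268 0.3003] F [0.4 0.2 1. ] g 0.602 ff 0.0
```

View pics/t2.png

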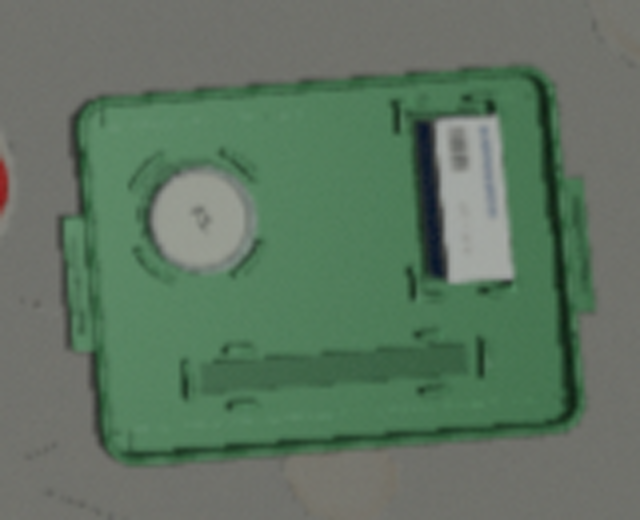

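View pics/w6.png

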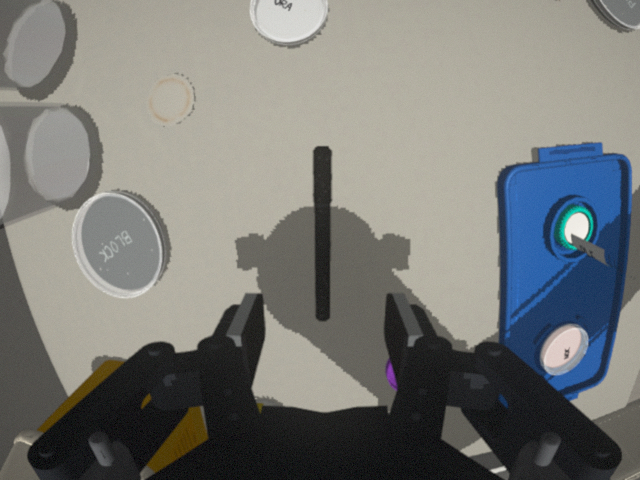

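In the top view the box lies inside its brackets and the cream plate is in its ribs. The wrist view shows the pen lined up, with ends at (322,147) and (322,320), and the tube and pink plate still in the blue tray. I'll check the pen's midpoint through the fisheye, then pick and place it.

Run:
```python
from h import *
w=pickle.load(open("w6.pkl","rb"))
def fray(u,v,z):
    a=np.array([u-w["cx"],v-w["cy"]]); r=np.hypot(*a); t=r/w["fx"]; d=np.array([a[0]/r*np.sin(t),-a[1]/r*np.sin(t),-np.cos(t)])
    T=w["cam_to_world"]; d=T[:3,:3]@d; return T[:3,3]+d*(z-T[2,3])/d[2]
a,b=fray(322,147,.012),fray(322,320,.012); m=(a+b)/2; print(a,b,m,np.linalg.norm(a-b))
x,y=.6155,.228
if np.hypot(m[0]-x,m[1]-y)<.006:
    x,y=(x+m[0])/2,(y+m[1])/2
    ctrl.move_l([x,y,.21],velocity=.25); down(x,y,.177,5,.04)
    ctrl.set_gripper(0); print("grip",st()); z=ctrl.state()["position"][2]
    ctrl.move_l([x,y,.33],velocity=.2); print(st())
    ctrl.move_to([.55,0,.36],pose((.55,0,.36),0))
    x,y=tray("green",-55,0); over(x,y,3.9,.33); print(st()); ctrl.move_l([x,y,.21],velocity=.2); down(x,y,z+.003,6,.03)
    ctrl.set_gripper(.4); ctrl.hold(.2); print(st()); ctrl.move_l([x,y,.36],velocity=.2)
    ctrl.move_to([.5,0,.42],pose((.5,0,.42),0)); print(st())
    s=ctrl.read_camera("top"); cv2.imwrite("pics/t3.png",cv2.resize(s["img"][170:360,90:530],(800,345),interpolation=2)[:,:,::-1])
    g=cv2.resize(s["img"][235:365,370:530],(640,520),interpolation=2); cv2.imwrite("pics/t4.png",g[:,:,::-1])
```

```text
[0.6111617  0.16189418 0.012     ] [0.62629208 0.29264802 0.012     ] [0.61872689 0.2272711  0.012     ] 0.1316263427280795
down hit False t45.3 pos [0.6172 0.2277 0.1772] F [ 0.  -0.4 -0.8] g 0.599 ff 0.0
grip t45.7 pos [0.6173 0.2277 0.1775] F [-0.7  0.5  3.4] g 0.129 ff 60.0
t46.7 pos [0.6166 0.2274 0.3286] F [-0.2 -0.  -0.1] g 0.132 ff 59.6
t48.9 pos [ 0.3427 -0.284   0.3301] F [ 0.2  0.6 -0.7] g 0.131 ff 59.6
down hit True t50.8 pos [ 0.3417 -0.2843  0.1814] F [0.1 1.  6. ] g 0.130 ff 60.4
t51.3 pos [ 0.3413 -0.2842  0.1811] F [0.2 0.6 0.2] g 0.399 ff 0.0
t53.6 pos [ 0.4997 -0.0006  0.4194] F [-1.1 -0.1  0.2] g 0.400 ff 0.0
```

View pics/t4.png

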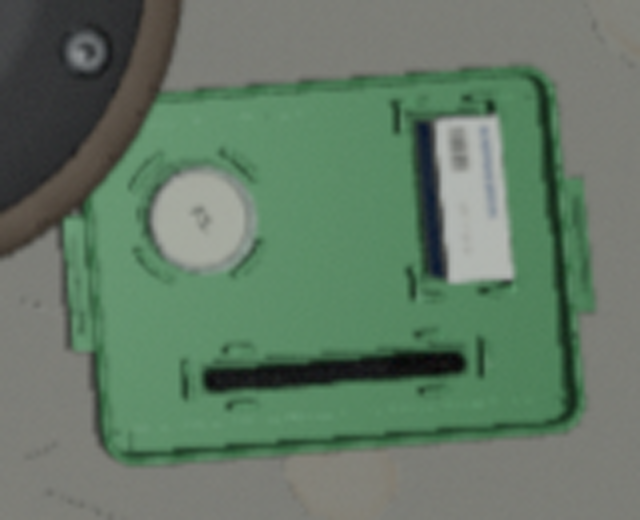

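View pics/t3.png

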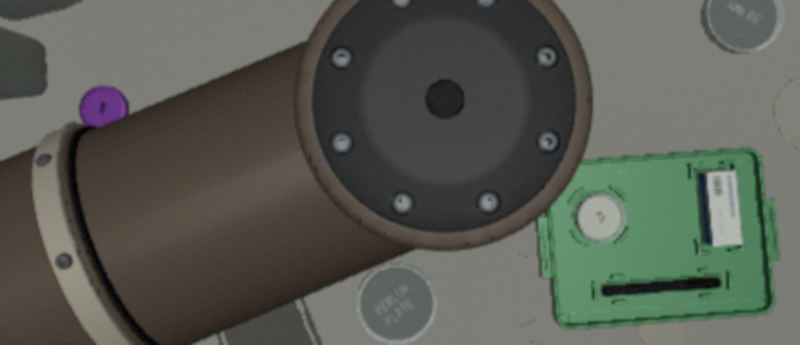

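The green kit is complete: the plate at (203,218), the box inside its brackets at (465,198) and the pen in its rests at (335,370). The blue kit was checked in the previous wrist view, so I'm handing in.

```bash
python3 -c "
from rig import ctrl
print(ctrl.sign_off())"
```

```text
the job is handed in; nothing more can be done
None
```

Both kits are made up and handed in at about 54 s; the pictures show all five things in their nests, and I didn't touch the two colourless plates or the red and purple look-alikes.

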